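Seat an earring panel on the pins of its display stand

TASK

Pick up the earring panel by its handle, rest it gently on the tips of the two pins of the display stand, in front of the lip, and slide it in under the lip until its holes drop over the pins and it lies flush on the deck; then let go. Feel your way lightly instead of forcing it, and leave the jar, the bangle and the ring box where they are.

Things in the scene. Friction and masses are not known exactly. Their poses are not given: they have to be found in the camera images.
- panel: Loose light wooden panel with rows of small pearls, 116 (its x) x 160 (its y) x 6 mm, 0.15 to 0.31 kg, flat on the counter at the start. Origin: centre of its underside, z up. Two round through holes, 10 mm in diameter, at x = 0, y = +66 and -66 mm. The pearls lie at |y| 29 to 57 mm and rise to 12 mm above the origin. The same either way round.
- panel_handle (a point): Centre of the panel's handle: an upright wooden block on the middle of the panel, 36 mm long (along the panel's x), 14 mm thick (along its y), reaching from 6 to 46 mm above the panel's underside; this point is 26 mm above it. Grip it across the 14 mm.
- stand: Fixed grey display stand, 172 (its x) x 200 (its y) mm, flat deck 30 mm above the counter. Origin: centre of its underside, z up; +x points to the lip. The seated panel's origin is at z = 30 mm, y = 0, x = the pins' x, axes parallel to the stand's, far edge 4 to 32 mm under the lip.
- stand_deck (a point): Middle of the deck, 30 mm above the stand's origin. Two steel pins, 8 mm in diameter with bevelled tips, rise 8 mm from the deck at the stand's y = +66 and -66 mm. They sit on one clamped adjustable bar: both have the same x, anywhere from -14 to +14 mm from here, not measured. A panel resting on the tips has its underside 8 mm above the deck and passes freely under the lip.
- stand_lip (a point): Middle of the near edge of the aluminium lip, at its underside: 40 mm in x and 52 mm in z from the stand's origin. The lip is 4 mm thick, as wide as the stand, and runs on to the wall at the back that carries it (inner face at x = 80 mm). To come down clear of the lip the panel's origin must be at the stand's x below -18 mm.
- jar: White jar, 42 mm in diameter, 55 mm high; bystander. Origin: centre of the underside.
- bangle: Green bangle lying flat, 72 mm outside diameter, 10 mm high; bystander. Origin: centre of the underside.
- ringbox: Closed blue ring box, 55 x 55 x 40 mm; bystander. Origin: centre of the underside.
Things that resemble listed ones, but are neither listed nor needed, are in the scene too. Leave any purple look-alike of the panel alone.

How it is judged:
By the outcome, as a careful person would: the job done as asked, in the order asked, and still so for the second after the job is handed in, with the robot touching nothing.
It also fails if it takes over 51 s, if anything falls off the work surface, if the arm or the gripper's body presses on something with over 40 N, if the wrist force passes 120 N, or if a joint passes its speed limit or range.

ROBOT

A 6-joint arm with a two-finger parallel gripper is mounted at the origin on the work surface. World frame = base frame: x ahead of the robot, y to its left, z up, the work surface at z = 0. Lengths are in m, angles in degrees, forces in N, time in s.
With the tool pointing down it reaches from about 0.25 to 0.775 m from the base axis. Payload 4 kg.
Tool frame: the origin (TCP) lies on the centre line of the jaws, within the pads' length; the fingertips stand robot.tcp_to_tips ahead of it and the grasp point (between the pads) lies 2 mm behind it (robot.tcp_to_tips is the distance from the TCP to the fingertips, in m); z points along the fingers, y is the direction in which the jaws open and shut (so a half turn about z gives the same grasp; the last joint's range is limited). The gripper opens to 94 mm and grips with 3 to 60 N. Pads are 16 mm wide; open, the fingers measure 119 mm over their backs; the gripper's body (75 mm by 177 mm) begins 78 mm behind the grasp point.
Start: joints at [64.395, 4.996, 78.535, -0, 96.463, -5.907], TCP at [0.185, 0.518, 0.197] pointing down, gripper open.
Joint ranges: [-177.83, 177.83], [-43.37, 116.18], [15.69, 146.23], [-61.86, 241.86], [9.47, 152.12], [-147.06, 147.06]. Speed limits (degrees/s): [159.86, 159.86, 180, 180, 180, 180].

INTERFACE

Orientations are given as [roll, pitch, yaw] about the fixed x, y, z axes, in that order (R = Rz(yaw) Ry(pitch) Rx(roll)).
In Python, from rig import robot gives the robot as it stands.
- The arm moves only by the tool drive_tool, never from a script. Its argument "rows" is a list of rows, each a list of 7 numbers: the shift along the tool's x, y, z in mm, then the turn, a rotation vector about the tool's x, y, z in degrees, then the closure, from 0 (fully open) to 1 (shut). In form: [[x, y, z, rx, ry, rz, jaw], ...]. A call has exactly 10 rows; each row is the pose to reach, as a shift and turn from the pose measured when the call began, along the tool's axes at that moment; what a row does not reach only later rows make up. A row lasts 1/12 s, in which the tool goes at most 41.7 mm and 7.16 degrees, less where a joint would pass 70% of its speed; a pose out of reach is approached as far as the arm can. A call with a gripper value outside its range is refused whole. The fingers move at their own pace and stop on an object; "force" is the grip in N (left out, the last holds). Time passes only in rows, so rows that repeat a pose let the fingers close, or fill a call up. It gives the time, the measured TCP pose, the force and the opening at its end, in the units of the state.
- robot.read_state(): the state, without advancing time (a new reading comes with each control period).
- robot.snapshot(name): name is "scene" or "top" or "wrist"; returns the picture (384x512x3 uint8, red, green, blue); there is no depth.
- robot.get_calibration(name): a dict with "intrinsics" (3x3 intrinsics, pixels), "k1" (the pictures are not rectified: a ray, as slopes to the right and down, at radius r is drawn at 1 + k1 r^2 times it, then the intrinsics apply), "world_from_camera" (4x4, takes a point from camera to world coordinates). Camera axes: x right, y up, looking along -z (the intrinsics and any distortion apply to the point x, -y, -z); pixel columns grow to the right and rows downward; lengths in m; the calibration is good to about 2 mm. A picture is of the moment at which its call begins: read the wrist's pose just before it. get_calibration takes no time and is no camera call; for the wrist camera it gives the pose at the moment of the call.
- robot.job_done(): hands the job in, once; it reports no verdict.
The state is a dict: "clock": time; "joints": joint angles; "joint_velocities": joint speeds; "effort": joint torques, N m; "position": TCP position; "tcp_rot": TCP orientation; "contact_force": force on the tool from outside, world axes, zero at the start; "wrist_torque": the same for the moment, N m; "opening": finger opening in m.
Only numpy, scipy, OpenCV 4.12 (cv2) and the standard library are available. Lean on these libraries where they do the work, as an engineer would, in place of code of your own. Each camera call takes 0.05 s, during which the arm holds its last target.

## Working session

There is one attempt and no reset: what is moved stays moved. The work goes in short steps, Python scripts to look and compute and a tool call to move; the robot and the scene stay as the last step left them, time stands still between calls to the robot, and variables do not carry over. Pictures are saved under pics/ and viewed, and the job is handed in when it is done.

Besides the shell and the picture viewer there is one more tool, called after "Request:" in YAML: its name, and indented under it one key for each argument. drive_tool: Moves the arm, as the interface text tells. Its arguments: {"type":"object","properties":{"rows":{"type":"array","items":{"type":"array","items":{"type":"number"}}},"force":{"type":"number"}},"required":["rows"]}

```bash
ls; mkdir -p pics
python3 - <<'E'
from rig import robot
import cv2
print(robot.read_state()); print(robot.tcp_to_tips)
for n in ("scene","top","wrist"):
    c=robot.get_calibration(n); print(n,c)
    cv2.imwrite(f"pics/{n}0.png",robot.snapshot(n)[:,:,::-1])
E
```

```text
pics
{'clock': 0.0, 'joints': array([ 6.43943852e+01,  5.04048830e+00,  7.86238194e+01, -6.60669271e-04,
        9.64620118e+01, -5.90755062e+00]), 'joint_velocities': array([-0.03651818,  0.07112984,  0.06405024, -0.1294648 ,  0.02929221,
        0.0079765 ]), 'effort': array([ 4.17480060e-04, -3.40174413e+01, -3.02433729e+01,  7.17628794e-02,
        3.28706007e-02, -1.60812201e-04]), 'position': array([0.18515309, 0.51730335, 0.19589923]), 'tcp_rot': array([-1.79874284e+02, -1.23481010e-02,  1.60301849e+02]), 'contact_force': array([-0.87276283,  0.00653162, -0.39354845]), 'wrist_torque': array([0.02341379, 0.04316428, 0.05065123]), 'opening': 0.09359593494194815}
0.017
scene {'intrinsics': array([[371.81763324,   0.        , 254.73623358],
       [  0.        , 371.81763324, 188.68802655],
       [  0.        ,   0.        ,   1.        ]]), 'k1': 0.026171214725205505, 'world_from_camera': array([[ 0.48414909, -0.59892385,  0.6378792 ,  1.19690298],
       [ 0.87494689,  0.33823338, -0.34650558, -0.37496637],
       [-0.00822158,  0.72587079,  0.68778195,  0.82062388],
       [ 0
[... 392 characters left out ...]
91645194e-02,  5.23341090e-03,
         9.98471994e-04],
       [-8.62514166e-04,  2.05187388e-01,  9.78722326e-01,
         1.44365316e+00],
       [ 0.00000000e+00,  0.00000000e+00,  0.00000000e+00,
         1.00000000e+00]])}
wrist {'intrinsics': array([[295.63431284,   0.        , 259.7321152 ],
       [  0.        , 295.63431284, 194.28679664],
       [  0.        ,   0.        ,   1.        ]]), 'k1': -0.023092679503009823, 'world_from_camera': array([[ 0.33671306, -0.91721369, -0.21293979,  0.12423322],
       [ 0.94160564,  0.32756418,  0.07797776,  0.53993421],
       [-0.00177082, -0.22676144,  0.97394872,  0.38330403],
       [ 0.        ,  0.        ,  0.        ,  1.        ]])}
```

View pics/scene0.png

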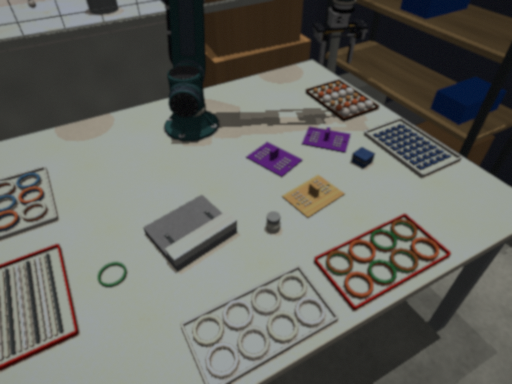

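View pics/top0.png

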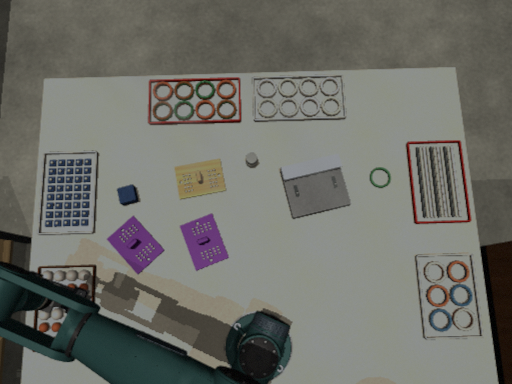

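View pics/wrist0.png

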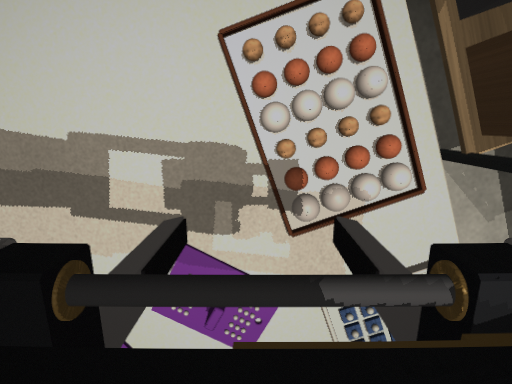

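The panel is at about (201,178) in the top view. The grey stand is at (315,187) with its lip on the far side, and the jar at (251,159) sits between them. Next I'll measure the panel and the stand.

```bash
cat > h.py <<'E'
import numpy as np, cv2
from rig import robot
from scipy.spatial.transform import Rotation as R
def ray(c,px):
    K=c["intrinsics"];k=c["k1"]
    d=np.array([(px[0]-K[0,2])/K[0,0],(px[1]-K[1,2])/K[1,1]]);u=d.copy()
    for _ in range(20): u=d/(1+k*(u@u))
    T=c["world_from_camera"]; v=T[:3,:3]@np.array([u[0],-u[1],-1]); return T[:3,3],v
def onz(c,px,z):
    o,v=ray(c,px); return o+v*(z-o[2])/v[2]
def proj(c,p):
    T=c["world_from_camera"];q=T[:3,:3].T@(np.asarray(p)-T[:3,3]);u=np.array([q[0],-q[1]])/-q[2]
    u=u*(1+c["k1"]*(u@u));K=c["intrinsics"];return np.array([K[0,0]*u[0]+K[0,2],K[1,1]*u[1]+K[1,2]])
def two(c1,p1,c2,p2):
    o1,v1=ray(c1,p1);o2,v2=ray(c2,p2)
    t=np.linalg.lstsq(np.stack([v1,-v2],1),o2-o1,rcond=None)[0]
    a=o1+t[0]*v1;b=o2+t[1]*v2;return (a+b)/2,np.linalg.norm(a-b)
E
python3 - <<'E'
from h import *
for n in("top","scene"):
    im=cv2.imread(f"pics/{n}0.png");c=robot.get_calibration(n)
    hsv=cv2.cvtColor(im,cv2.COLOR_BGR2HSV)
    reg=np.zeros(im.shape[:2],np.uint8)
    if n=="top": reg[150:210,165:235]=255
    else: reg[170:225,275:350]=255
    m=cv2.inRange(hsv,(10,60,90),(30,255,255))&reg
    m=cv2.morphologyEx(m,cv2.MORPH_CLOSE,np.ones((9,9)))
    cs=max(cv2.findContours(m,0,2)[0],key=cv2.contourArea)
    w=np.array([onz(c,p[0],.006)[:2] for p in cs]).astype(np.float32)
    print(n,"panel",cv2.minAreaRect(w*1000),cs[:,0].min(0),cs[:,0].max(0))
im=cv2.imread("pics/top0.png")
big=np.hstack([cv2.resize(im[140:230,265:365],None,fx=4,fy=4,interpolation=2),cv2.resize(im[140:230,165:265],None,fx=4,fy=4,interpolation=2)])
cv2.imwrite("pics/topz.png",big)
im=cv2.imread("pics/scene0.png")
cv2.imwrite("pics/scz.png",cv2.resize(im[165:275,135:355],None,fx=3.6,fy=3.6,interpolation=2))
E
```

```text
top panel ((555.7439575195312, 181.97421264648438), (116.80548858642578, 159.39968872070312), 9.365631103515625) [175 159] [225 198]
scene panel ((554.3567504882812, 180.61553955078125), (117.72447204589844, 161.79901123046875), 9.36353874206543) [283 175] [343 216]
```

View pics/topz.png

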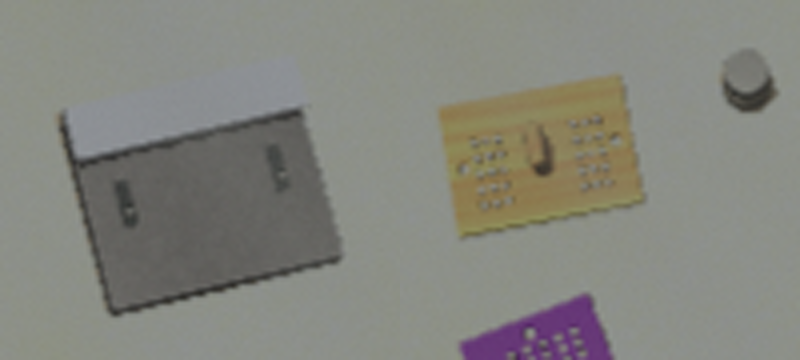

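View pics/scz.png

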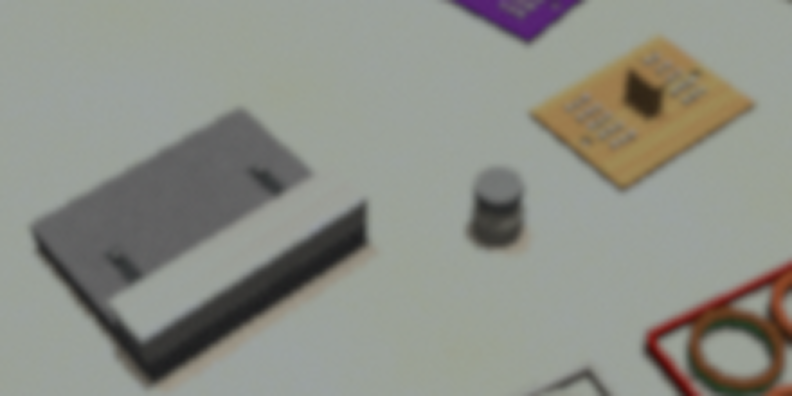

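Run:
```python
from h import *
ct=robot.get_calibration("top");cs=robot.get_calibration("scene")
T=lambda x,y:(265+x/4-.375,140+y/4-.375)
S=lambda x,y:(135+x/3.6-.36,165+y/3.6-.36)
pts={"nearL":((112,313),(240,110),30),"nearR":((342,260),None,30),
"lipnL":((82,161),None,56),"lipnR":((305,110),None,56),"lipfL":((65,108),None,56),"lipfR":((298,57),None,56)}
for k,(t,s,z) in pts.items(): print(k,"top",onz(ct,T(*t),z/1e3)*1e3)
print("slotL top",[onz(ct,T(*p),.034)[:2]*1e3 for p in((118,180),(128,212),(132,227))])
print("slotR top",[onz(ct,T(*p),.034)[:2]*1e3 for p in((270,147),(280,176),(284,190))])
for k,p,z in (("farR? near robot top",(240,110),30),("left",(32,230),30),("lipA",(108,300),56),("lipB",(310,178),56),("lipC",(147,345),56),("lipD",(365,203),56)):
    print(k,onz(cs,S(*p),z/1e3)*1e3)
print("handle top",onz(ct,T(400,0),.046), )
```

```text
nearL top [ 405.34698009 -128.63293907   30.        ]
nearR top [ 444.23026107 -322.23365162   30.        ]
lipnL top [ 529.12597178 -107.4682821    56.        ]
lipnR top [ 567.28118965 -294.99927371   56.        ]
lipfL top [574.97189416 -95.30955426  56.        ]
lipfR top [ 613.4130405 -292.375922    56.       ]
slotL top [array([ 517.24603613, -138.64882477]), array([ 489.55720261, -145.67645672]), array([ 476.66929193, -148.37878191])]
slotR top [array([ 541.95032948, -267.96206788]), array([ 516.63756942, -274.68609003]), array([ 504.50244201, -277.22228092])]
farR? near robot top [ 408.95005405 -131.96791172   30.        ]
left [ 452.5067649  -323.81768489   30.        ]
lipA [ 567.42892005 -297.5324657    56.        ]
lipB [ 531.27967695 -122.23574921   56.        ]
lipC [ 617.80680509 -286.80116559   56.        ]
lipD [575.25971088 -96.73889716  56.        ]
handle top [ 0.6643574  -0.38468134  0.046     ]
```

```bash
cat >> h.py <<'E'
def plan(pos,yaw,rp=(180,0)):
    s=robot.read_state(); A=R.from_euler('xyz',s["tcp_rot"],degrees=True)
    B=R.from_euler('xyz',[rp[0],rp[1],yaw],degrees=True)
    d=A.inv().apply(np.asarray(pos)-s["position"])*1000
    rv=(A.inv()*B).as_rotvec(degrees=True)
    print("clock",round(s["clock"],2),"shift",d.round(1),"turn",rv.round(2),"F",s["contact_force"].round(2),"M",s["wrist_torque"].round(3),"op",round(s["opening"],4))
def sp(x,y,z,c=(.509,-.2084),yaw=11.4):
    a=np.radians(yaw);return np.array([c[0]+x*np.cos(a)-y*np.sin(a),c[1]+x*np.sin(a)+y*np.cos(a),z])
E
python3 - <<'E'
from h import *
print(sp(.07,0,.15)); plan(sp(.07,0,.15),191.4)
E
```

```text
[ 0.57761898 -0.19456399  0.15      ]
clock 0.15 shift [-609.4 -538.    47. ] turn [ -0.09  -0.04 -31.09] F [-1.18  0.33  0.29] M [-0.022 -0.038  0.005] op 0.0942
```

Request:
drive_tool:
  rows:
    - [-30,-26,0,0,0,-2,0]
    - [-60,-53,0,0,0,-4,0]
    - [-90,-80,0,0,0,-6,0]
    - [-120,-106,0,0,0,-8,0]
    - [-150,-133,0,0,0,-10,0]
    - [-180,-159,0,0,0,-12,0]
    - [-210,-186,0,0,0,-14,0]
    - [-240,-212,0,0,0,-16,0]
    - [-270,-239,0,0,0,-18,0]
    - [-300,-265,0,0,0,-20,0]

```text
clock: 0.98
position: [0.3786, 0.1649, 0.1965]
tcp_rot: [-179.9, -0.0, -179.6]
contact_force: [0.4, 0.4, 0.8]
opening: 0.0941
```

Run:
```python
from h import *
plan(sp(.07,0,.15),191.4)
```

```text
clock 0.98 shift [-196.5 -360.8   46.9] turn [ -0.08  -0.03 -10.99] F [0.36 0.38 0.77] M [-0.008 -0.046  0.056] op 0.0941
```

Request:
drive_tool:
  rows:
    - [-20,-36,5,0,0,-1,0]
    - [-40,-72,10,0,0,-2,0]
    - [-60,-108,15,0,0,-3,0]
    - [-79,-145,19,0,0,-5,0]
    - [-99,-181,24,0,0,-6,0]
    - [-119,-218,29,0,0,-7,0]
    - [-138,-254,33,0,0,-8,0]
    - [-158,-290,38,0,0,-9,0]
    - [-178,-327,43,0,0,-10,0]
    - [-196,-361,47,0,0,-11,0]

```text
clock: 1.82
position: [0.5775, -0.1968, 0.1489]
tcp_rot: [-180.0, -0.1, -168.6]
contact_force: [0.4, -0.1, 0.4]
opening: 0.0941
```

Request:
drive_tool:
  rows:
    - [0,0,0,0,0,0,0]
    - [0,0,0,0,0,0,0]
    - [0,0,0,0,0,0,0]
    - [0,0,0,0,0,0,0]
    - [0,0,0,0,0,0,0]
    - [0,0,0,0,0,0,0]
    - [0,0,0,0,0,0,0]
    - [0,0,0,0,0,0,0]
    - [0,0,0,0,0,0,0]
    - [0,0,0,0,0,0,0]

```text
clock: 2.65
position: [0.5774, -0.1965, 0.1491]
tcp_rot: [-180.0, -0.1, -168.6]
contact_force: [0.5, 0.3, -0.5]
opening: 0.094
```

Run:
```python
from h import *
import pickle
plan(sp(.07,0,.15),191.4)
c=robot.get_calibration("wrist"); im=robot.snapshot("wrist"); s=robot.read_state()
print(s["position"],s["joint_velocities"].round(2))
pickle.dump((c,s),open("w1.pkl","wb"))
cv2.imwrite("pics/w1.png",im[:,:,::-1])
```

```text
clock 2.65 shift [-0.6  1.9 -0.9] turn [-0.04 -0.08  0.04] F [ 0.53  0.29 -0.52] M [ 0.072  0.018 -0.033] op 0.094
[ 0.57745793 -0.19663584  0.14892758] [-0.12  0.1  -0.09 -0.04  0.09 -0.12]
```

View pics/w1.png

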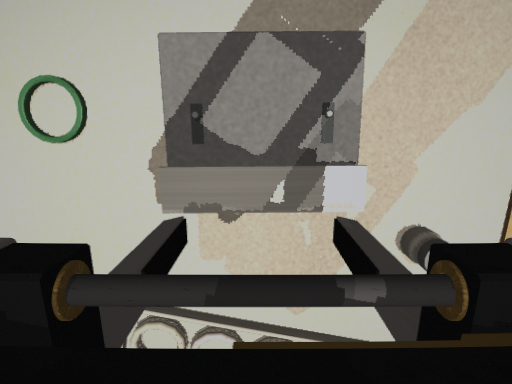

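The stand fills columns 160–365 and rows 32–212. The pins look to be at (195,114) and (329,114), in slots at rows 103–143, and the lip covers rows 166–212. I'll zoom in.

Run:
```python
from h import *
im=cv2.imread("pics/w1.png")
a=cv2.resize(im[95:155,175:215],None,fx=9,fy=9,interpolation=2);b=cv2.resize(im[95:155,308:348],None,fx=9,fy=9,interpolation=2)
o=np.hstack([a,b]);o=np.clip(o.astype(float)*1.6,0,255).astype(np.uint8);cv2.imwrite("pics/w1z.png",o)
```

```text
(no output)
```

View pics/w1z.png

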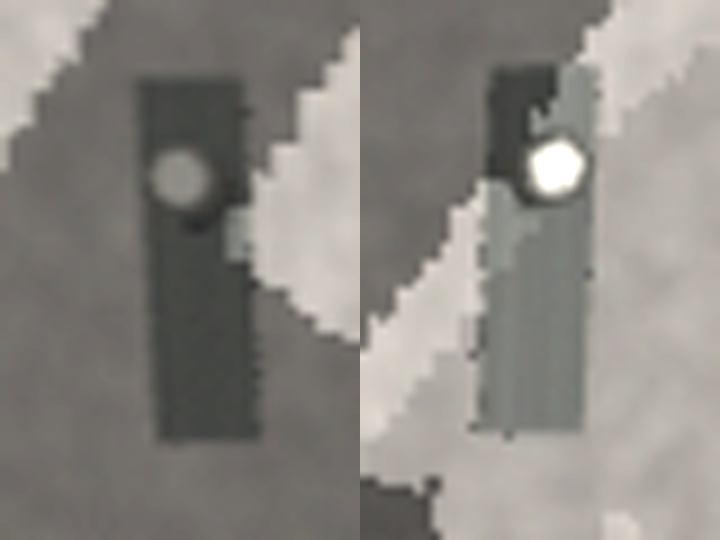

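Run:
```python
from h import *
import pickle
c,s=pickle.load(open("w1.pkl","rb"))
z=lambda x,y,ox=175:(ox+x/9-.44,95+y/9-.44)
pl=onz(c,z(181,179),.038);pr=onz(c,z(196,170,308),.038)
print("pins",pl*1e3,pr*1e3,np.linalg.norm(pl-pr)*1e3)
d=(pr-pl) # left in image = ?
print("yaw",np.degrees(np.arctan2(*( (pr-pl)[:2]*[-1,1] if (pr-pl)[1]>0 else (pl-pr)[:2]*[-1,1]))))
# stand edges
im=cv2.imread("pics/w1.png")
g=cv2.GaussianBlur(cv2.cvtColor(im,6),(0,0),1).astype(float)
for nm,pts,zz in (("far(lip near) TL",(159.5,33.5),30),("TR",(365,31.5),30),("x",(168,166),30),("x",(358,165),30),("lip nL",(161.5,166),56),("lip nR",(367,166),56)):
    print(nm,onz(c,pts,zz/1e3)*1e3 if 1 else 0)
sl=[onz(c,z(*p),.030)*1e3 for p in((140,78),(243,80),(157,438),(260,438))]
sr=[onz(c,z(*p),.030)*1e3 for p in((488-360,66),(600-360,66),(480-360,430),(583-360,430))]
print("slot centres",np.mean(sl,0),np.mean(sr,0),np.mean(sl+sr,0))
```

```text
pins [ 515.98246805 -273.79966918   38.        ] [ 488.88212155 -144.99798955   38.        ] 131.6218122328129
yaw 11.881929189277157
far(lip near) TL [ 448.50624241 -320.06371041   30.        ]
TR [ 407.87025081 -128.58505642   30.        ]
x [ 573.02571629 -294.99352846   30.        ]
x [ 532.57934915 -100.98823927   30.        ]
lip nL [ 569.25451677 -293.81875517   56.        ]
lip nR [ 530.2021722  -101.43488217   56.        ]
slot centres [ 524.43442088 -272.07296954   30.        ] [ 523.80256965 -274.72529788   30.        ] [ 524.11849527 -273.39913371   30.        ]
```

Run:
```python
from h import *
plan((.624,.193,.13),189.4)
```

```text
clock 2.7 shift [-122.9  372.7   18.5] turn [-0.04 -0.09  2.04] F [0.33 0.32 0.57] M [ 0.016 -0.009 -0.022] op 0.0942
```

Request:
drive_tool:
  rows:
    - [-12,37,2,0,0,0,0]
    - [-24,74,4,0,0,0,0.2]
    - [-37,112,6,0,0,1,0.4]
    - [-49,149,8,0,0,1,0.72]
    - [-61,186,10,0,0,1,0.72]
    - [-74,223,12,0,0,1,0.72]
    - [-86,260,14,0,0,2,0.72]
    - [-98,298,15,0,0,2,0.72]
    - [-110,335,17,0,0,2,0.72]
    - [-123,373,18,0,0,2,0.72]

```text
clock: 3.53
position: [0.6238, 0.1951, 0.1303]
tcp_rot: [-180.0, -0.1, -170.6]
contact_force: [0.6, 0.2, -0.5]
opening: 0.0374
```

Request:
drive_tool:
  rows:
    - [0,0,0,0,0,0,0.72]
    - [0,0,0,0,0,0,0.72]
    - [0,0,0,0,0,0,0.72]
    - [0,0,0,0,0,0,0.72]
    - [0,0,0,0,0,0,0.72]
    - [0,0,0,0,0,0,0.72]
    - [0,0,0,0,0,0,0.72]
    - [0,0,0,0,0,0,0.72]
    - [0,0,0,0,0,0,0.72]
    - [0,0,0,0,0,0,0.72]

```text
clock: 4.37
position: [0.6239, 0.1948, 0.1304]
tcp_rot: [-179.9, -0.1, -170.6]
contact_force: [-0.9, -1.1, -1.0]
opening: 0.0263
```

Run:
```python
from h import *
import pickle
c=robot.get_calibration("wrist"); im=robot.snapshot("wrist"); s=robot.read_state()
print(s["position"],s["tcp_rot"],s["opening"])
pickle.dump((c,s),open("w2.pkl","wb"))
im=im[:,:,::-1].copy();cv2.imwrite("pics/w2.png",im)
```

```text
[0.62385905 0.19491054 0.13037227] [-1.79950210e+02 -9.33936573e-02 -1.70589104e+02] 0.026315905485828597
```

View pics/w2.png

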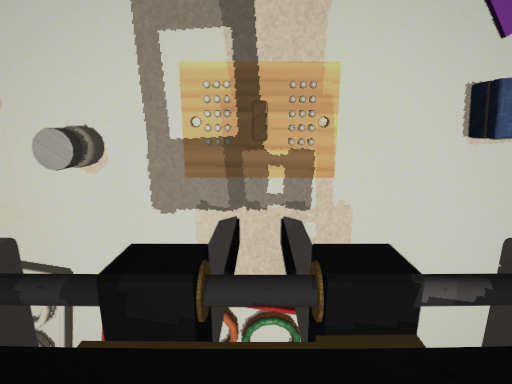

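The panel fills columns 180–341 and rows 62–178. Its holes are at (196,122) and (323,122), the handle is at (259,120), and the half-closed fingers are at the bottom.

Run:
```python
from h import *
import pickle
c,s=pickle.load(open("w2.pkl","rb"))
im=cv2.imread("pics/w2.png")
a=cv2.resize(im[107:137,181:211],None,fx=12,fy=12,interpolation=2);b=cv2.resize(im[107:137,308:338],None,fx=12,fy=12,interpolation=2)
cv2.imwrite("pics/w2z.png",np.hstack([a,b]))
h=[onz(c,p,.006)*1e3 for p in((196,122),(323,122))]
print(h,np.linalg.norm(h[0]-h[1]),(h[0]+h[1])/2)
w=np.array([onz(c,p,.006)[:2]*1e3 for p in((180,62),(341,62),(183,178),(334,178))]);print(w.mean(0))
e=(h[1]-h[0]);print("yaw",np.degrees(np.arctan2(-e[0],e[1])))
```

```text
[array([566.89941025, 119.10550073,   6.        ]), array([545.54783191, 247.7660003 ,   6.        ])] 130.42014433095414 [556.22362108 183.43575052   6.        ]
[556.48888546 183.4309166 ]
yaw 9.42252505895219
```

View pics/w2z.png

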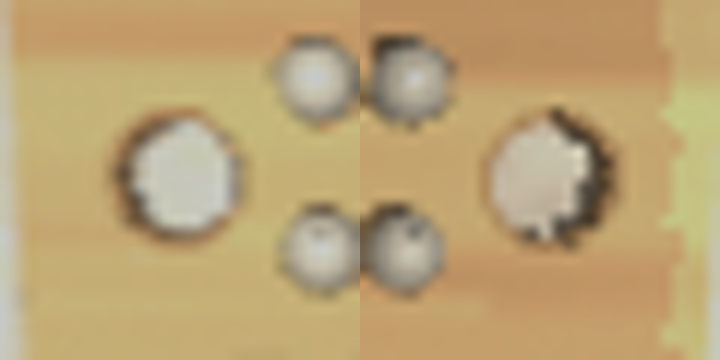

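Run:
```python
from h import *
plan((.5557,.1833,.031),189.45)
```

```text
clock 4.42 shift [69.  -0.2 99.5] turn [-0.05 -0.09 -0.04] F [0.55 0.52 0.09] M [ 0.022  0.01  -0.047] op 0.0263
```

Request:
drive_tool:
  rows:
    - [23,0,15,0,0,0,0.72]
    - [46,0,30,0,0,0,0.72]
    - [69,0,45,0,0,0,0.72]
    - [69,0,45,0,0,0,0.72]
    - [69,0,50,0,0,0,0.72]
    - [69,0,55,0,0,0,0.72]
    - [69,0,60,0,0,0,0.72]
    - [69,0,60,0,0,0,0.72]
    - [69,0,60,0,0,0,0.72]
    - [69,0,60,0,0,0,0.72]

```text
clock: 5.25
position: [0.5567, 0.1837, 0.071]
tcp_rot: [-180.0, -0.0, -170.6]
contact_force: [-0.1, -0.3, -0.3]
opening: 0.0263
```

Run:
```python
from h import *
plan((.5557,.1833,.031),189.45)
im=robot.snapshot("wrist")[:,:,::-1].copy();cv2.imwrite("pics/w3.png",im)
```

```text
clock 5.25 shift [ 1.1 -0.2 40. ] turn [-0.05 -0.02 -0.04] F [-0.15 -0.27 -0.25] M [0.017 0.017 0.013] op 0.0263
```

View pics/w3.png

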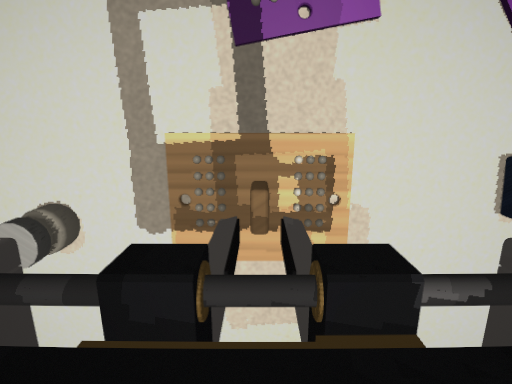

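The handle (column 260) is centred between the fingers (columns 227 and 295). Next I'll descend and grip.

Request:
drive_tool:
  rows:
    - [1,0,10,0,0,0,0.72]
    - [1,0,20,0,0,0,0.72]
    - [1,0,30,0,0,0,0.72]
    - [1,0,36,0,0,0,0.72]
    - [1,0,40,0,0,0,0.72]
    - [1,0,40,0,0,0,0.72]
    - [1,0,40,0,0,0,1]
    - [1,0,40,0,0,0,1]
    - [1,0,40,0,0,0,1]
    - [1,0,40,0,0,0,1]
  force: 30

```text
clock: 6.13
position: [0.5561, 0.1835, 0.0316]
tcp_rot: [-179.9, 0.0, -170.6]
contact_force: [1.4, -0.3, -0.1]
opening: 0.0134
```

Request:
drive_tool:
  rows:
    - [0,0,0,0,0,0,1]
    - [0,0,0,0,0,0,1]
    - [0,0,0,0,0,0,1]
    - [0,0,-4,0,0,0,1]
    - [0,0,-10,0,0,0,1]
    - [0,0,-20,0,0,0,1]
    - [0,0,-35,0,0,0,1]
    - [0,0,-50,0,0,0,1]
    - [0,0,-60,0,0,0,1]
    - [0,0,-60,0,0,0,1]

```text
clock: 6.97
position: [0.5581, 0.1841, 0.0956]
tcp_rot: [-180.0, 0.4, -170.6]
contact_force: [0.9, 0.0, -1.8]
opening: 0.0137
```

Run:
```python
from h import *
import pickle
plan((.5557,.1833,.031),189.45)
c=robot.get_calibration("wrist"); im=robot.snapshot("wrist"); s=robot.read_state()
print(s["position"],s["tcp_rot"],s["opening"])
pickle.dump((c,s),open("w4.pkl","wb"))
im=im[:,:,::-1].copy();cv2.imwrite("pics/w4.png",im)
```

```text
clock 6.97 shift [ 3.  -0.4 64.5] turn [-0.03  0.43 -0.04] F [ 0.88  0.04 -1.77] M [ 0.074 -0.082 -0.051] op 0.0137
[0.55726664 0.18390129 0.09380001] [-179.96278793    0.28596522 -170.59014389] 0.013447807842033508
```

View pics/w4.png

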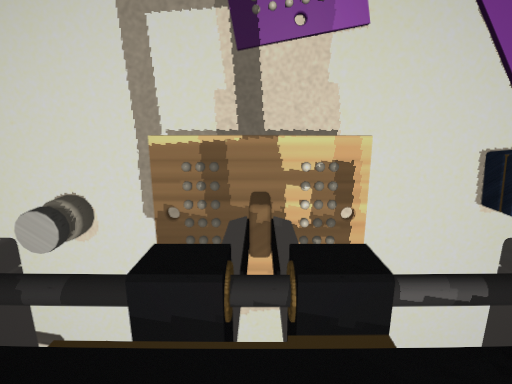

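The panel is held. Its holes are at (174,213) and (347,213), and its front edge lies level along row 136. Next I'll measure the panel's pose in the hand.

Run:
```python
from h import *
import pickle
im=cv2.imread("pics/w4.png")
a=cv2.resize(im[198:228,159:189],None,fx=12,fy=12,interpolation=2);b=cv2.resize(im[198:228,332:362],None,fx=12,fy=12,interpolation=2)
cv2.imwrite("pics/w4z.png",np.hstack([a,b]))
```

```text
(no output)
```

View pics/w4z.png

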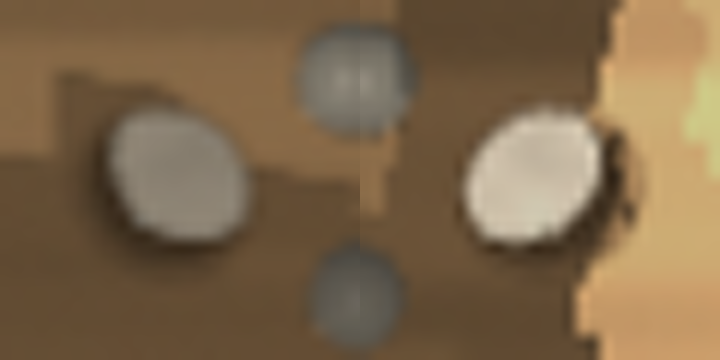

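```bash
cat >> h.py <<'E'
def toolpts(c,s,pxs,ztool):
    # pixel -> point on plane at tool z = ztool (m), in tool frame
    A=R.from_euler('xyz',s["tcp_rot"],degrees=True); out=[]
    for p in pxs:
        o,v=ray(c,p); o=A.inv().apply(o-s["position"]);v=A.inv().apply(v)
        out.append(o+v*(ztool-o[2])/v[2])
    return np.array(out)
E
python3 - <<'E'
from h import *
import pickle
c,s=pickle.load(open("w4.pkl","rb"))
h=toolpts(c,s,[(172.7,212.5),(346.9,212.4)],.0256)*1e3
print(h.round(2),np.linalg.norm(h[0]-h[1]),h.mean(0)); e=h[1]-h[0];print("angle of holes line vs tool y",np.degrees(np.arctan2(e[0],e[1])))
# far/near edges
h=toolpts(c,s,[(149,137),(371,136)],.0256)*1e3;print(h)
# pins in tool frame at look, w1
c,s=pickle.load(open("w1.pkl","rb"))
p=toolpts(c,s,[(194.67,114.45),(329.34,113.45)],s["position"][2]-.038)*1e3;print("pins",p)
E
```

```text
[[ -0.29 -65.7   25.6 ]
 [ -0.18  66.33  25.6 ]] 132.02690018313092 [-0.23426317  0.31297308 25.6       ]
angle of holes line vs tool y 0.05035749965191553
[[ 56.00089198 -78.9932168   25.6       ]
 [ 56.75990516  79.81314063  25.6       ]]
pins [[ 75.38219123 -63.34598725 110.92757938]
 [ 76.40865119  68.22620346 110.92757938]]
```

Run:
```python
from h import *
plan((.4895,-.2124,.12),191.85)
```

```text
clock 7.02 shift [ 131.5 -379.9  -26.6] turn [-0.04  0.29 -2.44] F [-0.55  0.64 -3.15] M [0.019 0.007 0.002] op 0.0134
```

Request:
drive_tool:
  rows:
    - [0,-4,-8,0,0,0,1]
    - [3,-15,-16,0,0,0,1]
    - [10,-35,-22,0,0,0,1]
    - [19,-60,-26,0,0,-1,1]
    - [28,-85,-27,0,0,-1,1]
    - [38,-112,-27,0,0,-1,1]
    - [47,-139,-27,0,0,-1,1]
    - [57,-166,-27,0,0,-1,1]
    - [66,-193,-27,0,0,-2,1]
    - [75,-218,-27,0,0,-2,1]

```text
clock: 7.85
position: [0.5178, -0.0459, 0.1208]
tcp_rot: [-179.9, 0.3, -168.6]
contact_force: [0.4, 0.1, -1.9]
opening: 0.0137
```

Run:
```python
from h import *
plan((.4895,-.2124,.12),191.85)
```

```text
clock 7.85 shift [  60.6 -157.6    0.7] turn [-0.09  0.25 -0.46] F [ 0.41  0.08 -1.92] M [0.046 0.    0.006] op 0.0137
```

Request:
drive_tool:
  rows:
    - [10,-25,0,0,0,0,1]
    - [20,-50,0,0,0,0,1]
    - [29,-75,0,0,0,0,1]
    - [38,-98,0,0,0.3,-0.4,1]
    - [46,-120,0,0,0.3,-0.4,1]
    - [53,-138,0,0,0.3,-0.4,1]
    - [58,-150,0,0,0.3,-0.4,1]
    - [61,-158,0,0,0.3,-0.4,1]
    - [61,-158,0,0,0.3,-0.4,1]
    - [61,-158,0,0,0.3,-0.4,1]

```text
clock: 8.68
position: [0.489, -0.2126, 0.1207]
tcp_rot: [-180.0, -0.0, -168.2]
contact_force: [0.2, 0.4, -3.1]
opening: 0.0134
```

Run:
```python
from h import *
plan((.4895,-.2124,.0696),191.85)
import pickle
c=robot.get_calibration("wrist"); im=robot.snapshot("wrist"); s=robot.read_state()
pickle.dump((c,s),open("w5.pkl","wb"))
cv2.imwrite("pics/w5.png",im[:,:,::-1])
```

```text
clock 8.68 shift [-0.5  0.1 51.1] turn [-0.03 -0.04 -0.09] F [ 0.23  0.41 -3.1 ] M [ 0.094  0.014 -0.002] op 0.0134
```

View pics/w5.png

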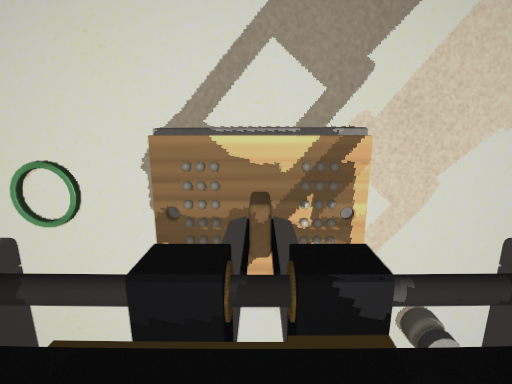

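I'm in front of the lip. The stand's near edge shows along row 131 just past the panel and is parallel to it. Next I'll descend close to the pin tips.

Request:
drive_tool:
  rows:
    - [-0.5,0,8,0,0,0,1]
    - [-0.5,0,18,0,0,0,1]
    - [-0.5,0,28,0,0,0,1]
    - [-0.5,0,35,0,0,0,1]
    - [-0.5,0,40,0,0,0,1]
    - [-0.5,0,43,0,0,0,1]
    - [-0.5,0,45,0,0,0,1]
    - [-0.5,0,46,0,0,0,1]
    - [-0.5,0,46,0,0,0,1]
    - [-0.5,0,46,0,0,0,1]

```text
clock: 9.57
position: [0.4899, -0.2122, 0.0752]
tcp_rot: [-179.9, -0.0, -168.2]
contact_force: [0.1, -0.6, -2.6]
opening: 0.0132
```

Run:
```python
from h import *
plan((.4895,-.2124,.0696),191.85)
```

```text
clock 9.57 shift [ 0.5 -0.1  5.6] turn [-0.07 -0.   -0.04] F [ 0.14 -0.62 -2.56] M [ 0.034  0.001 -0.006] op 0.0132
```

Request:
drive_tool:
  rows:
    - [0.5,0,0.5,0,0,0,1]
    - [0.5,0,1,0,0,0,1]
    - [0.5,0,1.5,0,0,0,1]
    - [0.5,0,2,0,0,0,1]
    - [0.5,0,2.5,0,0,0,1]
    - [0.5,0,3,0,0,0,1]
    - [0.5,0,3.5,0,0,0,1]
    - [0.5,0,4,0,0,0,1]
    - [0.5,0,4.5,0,0,0,1]
    - [0.5,0,5,0,0,0,1]

```text
clock: 10.4
position: [0.4895, -0.2123, 0.0701]
tcp_rot: [-179.9, -0.0, -168.2]
contact_force: [1.1, -0.4, -2.5]
opening: 0.0137
```

Run:
```python
from h import *
plan((.4895,-.2124,.0696),191.85)
```

```text
clock 10.4 shift [-0.  -0.1  0.5] turn [-0.07 -0.   -0.04] F [ 1.12 -0.4  -2.55] M [-0.017 -0.02  -0.007] op 0.0137
```

Request:
drive_tool:
  rows:
    - [0,0,0.3,0,0,0,1]
    - [0,0,0.6,0,0,0,1]
    - [0,0,0.9,0,0,0,1]
    - [0,0,1.2,0,0,0,1]
    - [0,0,1.5,0,0,0,1]
    - [0,0,1.5,0,0,0,1]
    - [0,0,1.5,0,0,0,1]
    - [0,0,1.5,0,0,0,1]
    - [0,0,1.5,0,0,0,1]
    - [0,0,1.5,0,0,0,1]

```text
clock: 11.23
position: [0.4896, -0.2124, 0.0694]
tcp_rot: [-179.9, 0.0, -168.2]
contact_force: [-4.1, 1.8, 5.7]
opening: 0.0133
```

Run:
```python
from h import *
plan((.4895,-.2124,.0696),191.85)
```

```text
clock 11.23 shift [ 0.1 -0.  -0.2] turn [-0.09  0.02 -0.04] F [-4.1   1.81  5.72] M [0.419 0.676 0.052] op 0.0133
```

Contact came at the predicted height (TCP z 0.0694) with about 8 N of push. Next I'll slide under the lip (tool −x) with light pressure.

Request:
drive_tool:
  rows:
    - [-1,0,0.1,0,0,0,1]
    - [-2,0,0.1,0,0,0,1]
    - [-3,0,0.1,0,0,0,1]
    - [-4,0,0.1,0,0,0,1]
    - [-5,0,0.1,0,0,0,1]
    - [-6,0,0.1,0,0,0,1]
    - [-7,0,0.1,0,0,0,1]
    - [-8,0,0.1,0,0,0,1]
    - [-9,0,0.1,0,0,0,1]
    - [-9,0,0.1,0,0,0,1]

```text
clock: 12.07
position: [0.4985, -0.2111, 0.0695]
tcp_rot: [-179.8, 0.0, -168.2]
contact_force: [-3.4, -1.7, 4.5]
opening: 0.0139
```

Run:
```python
from h import *
plan((.5023,-.2097,.0616),191.85)
import pickle
c=robot.get_calibration("wrist"); im=robot.snapshot("wrist"); s=robot.read_state()
pickle.dump((c,s),open("w6.pkl","wb"))
cv2.imwrite("pics/w6.png",im[:,:,::-1])
a=cv2.resize(im[190:235,150:195,::-1],None,fx=9,fy=9,interpolation=2);b=cv2.resize(im[190:235,325:370,::-1],None,fx=9,fy=9,interpolation=2)
cv2.imwrite("pics/w6z.png",np.clip(1.5*np.hstack([a[:,:400],b[:,:400]]).astype(float),0,255).astype(np.uint8))
```

```text
clock 12.07 shift [-4.   0.6  7.9] turn [-0.15  0.01 -0.05] F [-3.41 -1.74  4.55] M [-0.213  0.858  0.002] op 0.0139
```

View pics/w6.png

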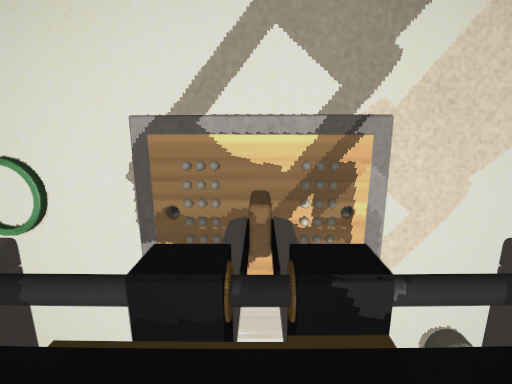

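View pics/w6z.png

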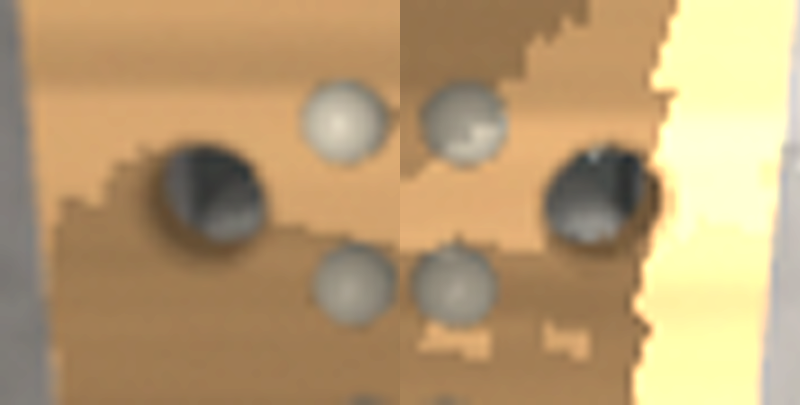

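Both pins are coming into view at the lip side of the holes, symmetrically, with about 4 mm left. I'll go on in fine steps.

Request:
drive_tool:
  rows:
    - [-0.5,0.2,0.2,0,0,0,1]
    - [-1,0.4,0.3,0,0,0,1]
    - [-1.5,0.6,0.3,0,0,0,1]
    - [-2,0.6,0.3,0,0,0,1]
    - [-2.5,0.6,0.3,0,0,0,1]
    - [-2.8,0.6,0.3,0,0,0,1]
    - [-3,0.6,0.3,0,0,0,1]
    - [-3,0.6,0.3,0,0,0,1]
    - [-3,0.6,0.3,0,0,0,1]
    - [-3,0.6,0.3,0,0,0,1]

```text
clock: 12.95
position: [0.5013, -0.2095, 0.0684]
tcp_rot: [-179.9, 0.0, -168.2]
contact_force: [0.1, 0.8, -3.7]
opening: 0.0133
```

```bash
cat > look.py <<'E'
from h import *
import sys,pickle
plan((.5023,-.2097,.0616),191.85)
n=sys.argv[1]
c=robot.get_calibration("wrist"); im=robot.snapshot("wrist"); s=robot.read_state()
pickle.dump((c,s),open(n+".pkl","wb"))
cv2.imwrite(f"pics/{n}.png",im[:,:,::-1])
a=cv2.resize(im[190:235,150:195,::-1],None,fx=9,fy=9,interpolation=2);b=cv2.resize(im[190:235,325:370,::-1],None,fx=9,fy=9,interpolation=2)
cv2.imwrite(f"pics/{n}z.png",np.clip(1.5*np.hstack([a[:,:400],b[:,:400]]).astype(float),0,255).astype(np.uint8))
E
python3 look.py w7
```

```text
clock 12.95 shift [-0.9 -0.4  6.8] turn [-0.1   0.01 -0.03] F [ 0.08  0.78 -3.71] M [ 0.051  0.074 -0.067] op 0.0133
```

View pics/w7z.png

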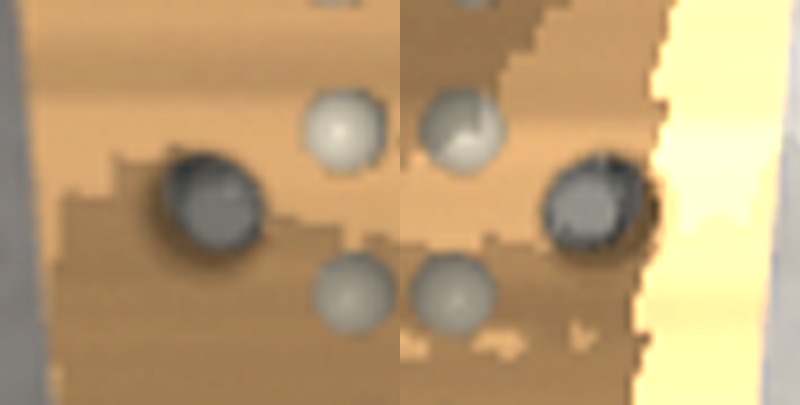

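Run:
```python
from h import *
import pickle
c,s=pickle.load(open("w7.pkl","rb"))
h=toolpts(c,s,[(173.4,212.6),(345.1,212.7)],.0304)*1e3
print(h.round(2),np.linalg.norm(h[0]-h[1]),h.mean(0))
```

```text
[[ -0.3  -65.99  30.4 ]
 [ -0.34  65.88  30.4 ]] 131.86410462010736 [-0.31942302 -0.05645572 30.4       ]
```

The pins measure within 0.4 mm of the hole centres, and the force has fallen back to just the panel's weight. I'll lower gently.

Request:
drive_tool:
  rows:
    - [0,-0.3,0.3,0,0,0,1]
    - [0,-0.3,0.6,0,0,0,1]
    - [0,-0.3,0.9,0,0,0,1]
    - [0,-0.3,1.2,0,0,0,1]
    - [0,-0.3,1.6,0,0,0,1]
    - [0,-0.3,2,0,0,0,1]
    - [0,-0.3,2.4,0,0,0,1]
    - [0,-0.3,2.8,0,0,0,1]
    - [0,-0.3,3,0,0,0,1]
    - [0,-0.3,3,0,0,0,1]

```text
clock: 13.83
position: [0.5015, -0.2099, 0.0656]
tcp_rot: [-179.9, 0.0, -168.2]
contact_force: [-0.2, -0.3, -3.2]
opening: 0.0136
```

```bash
python3 look.py w8
```

```text
clock 13.83 shift [-0.9  0.   4. ] turn [-0.11  0.02 -0.03] F [-0.17 -0.34 -3.23] M [ 0.037 -0.083  0.035] op 0.0136
```

View pics/w8z.png

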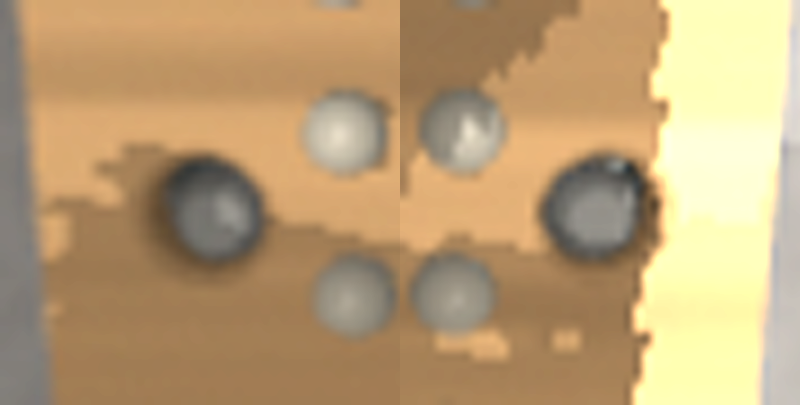

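Request:
drive_tool:
  rows:
    - [0,0,0.4,0,0,0,1]
    - [0,0,0.8,0,0,0,1]
    - [0,0,1.2,0,0,0,1]
    - [0,0,1.6,0,0,0,1]
    - [0,0,2,0,0,0,1]
    - [0,0,2.4,0,0,0,1]
    - [0,0,2.8,0,0,0,1]
    - [0,0,3.2,0,0,0,1]
    - [0,0,3.5,0,0,0,1]
    - [0,0,3.5,0,0,0,1]

```text
clock: 14.72
position: [0.5014, -0.2099, 0.062]
tcp_rot: [-179.9, 0.0, -168.2]
contact_force: [1.3, -0.1, -4.2]
opening: 0.0134
```

```bash
python3 look.py w9
```

```text
clock 14.72 shift [-0.9  0.   0.4] turn [-0.11  0.01 -0.04] F [ 1.28 -0.11 -4.22] M [ 0.033 -0.159  0.061] op 0.0134
```

View pics/w9z.png

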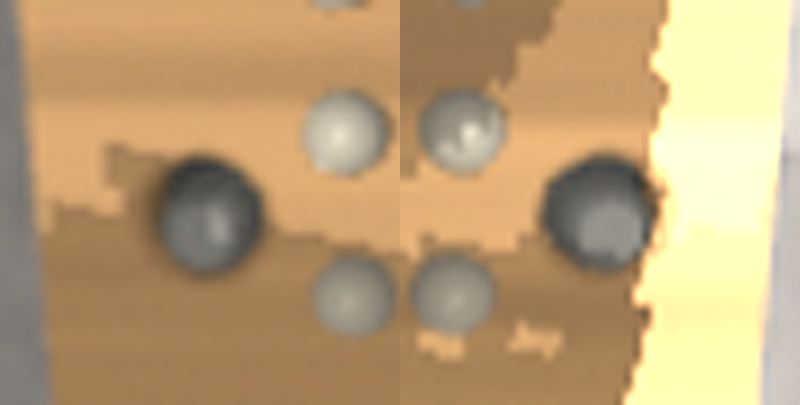

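Request:
drive_tool:
  rows:
    - [-0.2,0,0.1,0,0,0,1]
    - [-0.4,0,0.2,0,0,0,1]
    - [-0.4,0,0.3,0,0,0,1]
    - [-0.4,0,0.4,0,0,0,1]
    - [-0.4,0,0.5,0,0,0,1]
    - [-0.4,0,0.6,0,0,0,1]
    - [-0.4,0,0.8,0,0,0,1]
    - [-0.4,0,0.9,0,0,0,1]
    - [-0.4,0,1,0,0,0,1]
    - [-0.4,0,1,0,0,0,1]

```text
clock: 15.6
position: [0.5017, -0.2098, 0.0616]
tcp_rot: [-179.9, 0.0, -168.2]
contact_force: [-2.2, 0.7, 2.5]
opening: 0.013
```

```bash
python3 -c "
from h import *
plan((.5023,-.2097,.0616),191.85);print(robot.read_state()['position'])"
```

```text
clock 15.6 shift [-0.6  0.  -0. ] turn [-0.12  0.01 -0.03] F [-2.21  0.69  2.48] M [ 0.202  0.483 -0.013] op 0.013
[ 0.50174861 -0.20984354  0.06158632]
```

The panel touched the deck at exactly 8 mm below the tip-contact height. I'll release with the jaws only partly open, clear of the pearls, and rise straight up.

Request:
drive_tool:
  rows:
    - [0,0,0,0,0,0,1]
    - [0,0,0,0,0,0,0.9]
    - [0,0,0,0,0,0,0.8]
    - [0,0,0,0,0,0,0.72]
    - [0,0,0,0,0,0,0.72]
    - [0,0,0,0,0,0,0.72]
    - [0,0,0,0,0,0,0.72]
    - [0,0,0,0,0,0,0.72]
    - [0,0,0,0,0,0,0.72]
    - [0,0,0,0,0,0,0.72]

```text
clock: 16.43
position: [0.5018, -0.2098, 0.0616]
tcp_rot: [-179.9, 0.0, -168.2]
contact_force: [0.2, 0.2, 0.9]
opening: 0.0261
```

```bash
python3 look.py w10
```

```text
clock 16.43 shift [-0.5  0.  -0. ] turn [-0.12  0.02 -0.03] F [0.2  0.21 0.92] M [ 0.042 -0.046  0.   ] op 0.0261
```

View pics/w10.png

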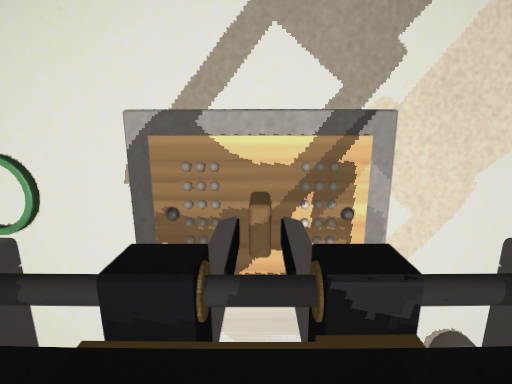

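The fingers are clear of the handle on both sides and no force remains. Now I'll rise and check.

Request:
drive_tool:
  rows:
    - [0,0,-5,0,0,0,0.72]
    - [0,0,-12,0,0,0,0.72]
    - [0,0,-22,0,0,0,0.72]
    - [0,0,-35,0,0,0,0.72]
    - [0,0,-50,0,0,0,0.72]
    - [0,0,-65,0,0,0,0.72]
    - [0,0,-80,0,0,0,0.72]
    - [0,0,-90,0,0,0,0.72]
    - [-35,0,-90,0,0,0,0.72]
    - [-70,0,-90,0,0,0,0.72]

```text
clock: 17.32
position: [0.571, -0.1961, 0.1546]
tcp_rot: [-179.7, 0.2, -168.3]
contact_force: [-0.0, -1.1, -0.6]
opening: 0.0264
```

Request:
drive_tool:
  rows:
    - [0,0,0,0,0,0,0.72]
    - [0,0,0,0,0,0,0.72]
    - [0,0,0,0,0,0,0.72]
    - [0,0,0,0,0,0,0.72]
    - [0,0,0,0,0,0,0.72]
    - [0,0,0,0,0,0,0.72]
    - [0,0,0,0,0,0,0.72]
    - [0,0,0,0,0,0,0.72]
    - [0,0,0,0,0,0,0.72]
    - [0,0,0,0,0,0,0.72]

```text
clock: 18.15
position: [0.5709, -0.1962, 0.1547]
tcp_rot: [-179.7, 0.2, -168.3]
contact_force: [0.2, 0.1, -0.2]
opening: 0.0264
```

```bash
python3 look.py w11
python3 - <<'E'
from h import *
cv2.imwrite("pics/top2.png",robot.snapshot("top")[:,:,::-1]);im=robot.snapshot("scene")[:,:,::-1]
cv2.imwrite("pics/sc2.png",cv2.resize(im[165:275,95:315],None,fx=3.6,fy=3.6,interpolation=2))
a=cv2.imread("pics/top0.png");b=cv2.imread("pics/top2.png")
E
```

```text
clock 18.15 shift [70.3  1.1 92.9] turn [-0.29  0.22 -0.18] F [ 0.2  0.1 -0.2] M [ 0.023 -0.054 -0.07 ] op 0.0264
```

View pics/w11.png

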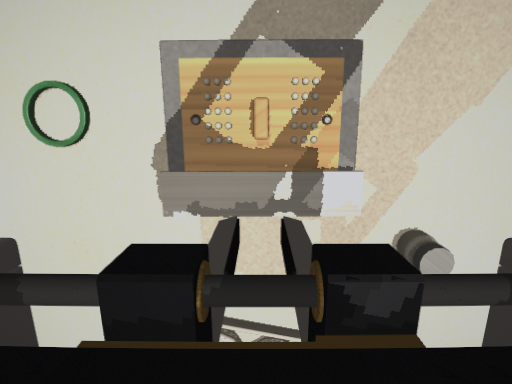

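View pics/sc2.png

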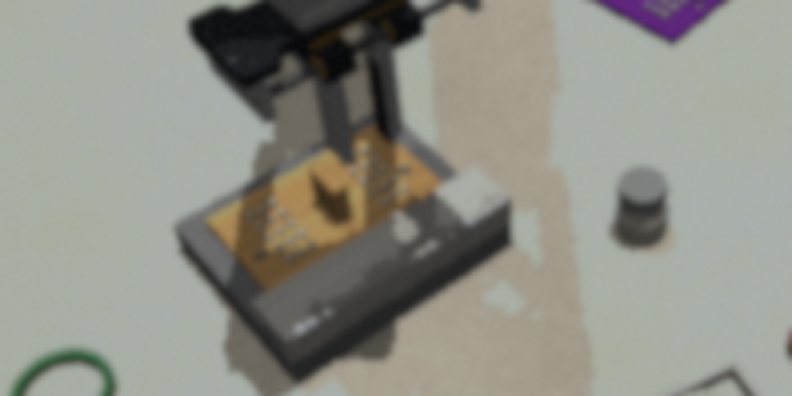

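View pics/top2.png

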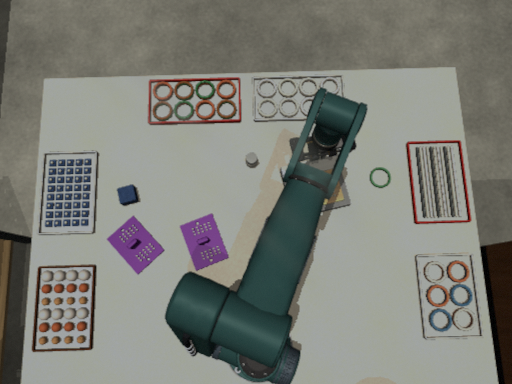

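Run:
```python
from h import *
import pickle
c,s=pickle.load(open("w11.pkl","rb"))
im=cv2.imread("pics/w11.png");hsv=cv2.cvtColor(im,cv2.COLOR_BGR2HSV)
m=cv2.inRange(hsv,(8,80,40),(32,255,255));m[:50]=0;m[175:]=0;m[:,:170]=0;m[:,350:]=0
for r in (70,90,110,150):
    x=np.where(m[r])[0]
    for z in(.036,.044): print(r,x.min(),x.max(),z,np.linalg.norm(onz(c,(x.min()-.5,r),z)-onz(c,(x.max()+.5,r),z))*1e3)
x=np.where(m[70])[0]
def bb(f,lo,hi):
    i=cv2.imread(f);h=cv2.cvtColor(i,cv2.COLOR_BGR2HSV);return h
a=cv2.imread("pics/top0.png").astype(int);b=cv2.imread("pics/top2.png").astype(int)
d=np.abs(a-b).sum(2)
print("diff jar",(d[150:168,243:260]>60).sum(),"box",(d[182:207,115:140]>60).sum(),"bangle",(d[163:190,367:393]>60).sum())
cv2.imwrite("pics/w11z.png",np.hstack([cv2.resize(im[105:135,181:211],None,fx=12,fy=12,interpolation=2),cv2.resize(im[105:135,312:342],None,fx=12,fy=12,interpolation=2)]))
```

```text
70 179 343 0.036 160.32438897854053
70 179 343 0.044 156.1288810793328
90 180 341 0.036 159.5615636716658
90 180 341 0.044 155.3860180478243
110 181 341 0.036 160.80994258837467
110 181 341 0.044 156.6017283004601
150 184 338 0.036 159.39688753831982
150 184 338 0.044 155.22565130260486
diff jar 63 box 92 bangle 232
```

View pics/w11z.png

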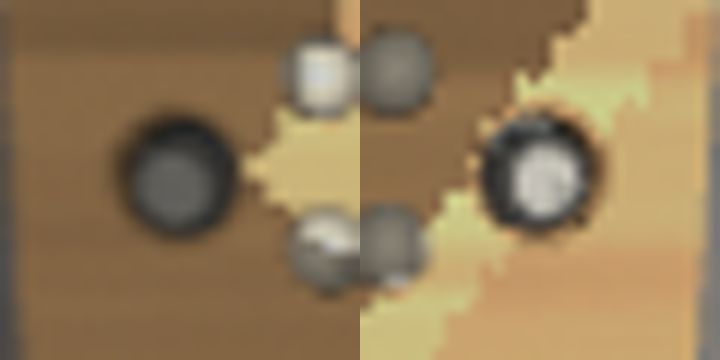

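The panel is flush: its width reads 160 mm on the z = 36 mm plane, and a pin sits in each hole. The bystander pixel differences need a proper check by centroid.

Run:
```python
from h import *
for f in("top0","top2"):
    h=cv2.cvtColor(cv2.imread(f"pics/{f}.png"),cv2.COLOR_BGR2HSV);g=cv2.cvtColor(cv2.imread(f"pics/{f}.png"),6)
    def cen(m,y0,y1,x0,x1):
        m=m[y0:y1,x0:x1];y,x=np.where(m>0);return len(x),round(x.mean()+x0,2),round(y.mean()+y0,2)
    print(f,"bangle",cen(cv2.inRange(h,(45,90,20),(85,255,255)),155,200,360,400),"box",cen(cv2.inRange(h,(95,80,10),(130,255,255)),178,210,110,145),
    "jar",cen((g<(125 if f=='top0' else 125)).astype(np.uint8),148,172,240,262), "bg",g[150:200,70:110].mean(), g[210:230,120:160].mean())
```

```text
top0 bangle (62, np.float64(380.35), np.float64(177.05)) box (293, np.float64(127.36), np.float64(194.65)) jar (170, np.float64(251.58), np.float64(160.19)) bg 110.1315 124.24625
top2 bangle (59, np.float64(380.32), np.float64(177.29)) box (292, np.float64(127.3), np.float64(194.63)) jar (73, np.float64(252.36), np.float64(163.64)) bg 126.4515 142.42625
```

Run:
```python
from h import *
for f,t in(("top0",125),("top2",143)):
    g=cv2.cvtColor(cv2.imread(f"pics/{f}.png"),6)[148:172,240:264]
    y,x=np.where(g<np.median(g)*.87);print(f,len(x),x.mean()+240,y.mean()+148)
print(robot.read_state()["contact_force"])
robot.job_done()
```

```text
top0 156 251.5897435897436 160.3846153846154
top2 155 251.5741935483871 160.36129032258066
[ 0.9627955  -0.63332767 -0.05301791]
the job is handed in; nothing more can be done
```

The panel is seated on the stand: both holes are over the pins and it lies flush on the deck. I let go and handed the job in at about 18 s.

**What I did:** I picked the panel up by its handle and rested it on the pin tips in front of the lip, pressing with about 8 N. It then slid in lightly until the holes found the pins. I lowered it 8 mm to the deck, opened the jaws just enough to clear the pearls, and backed off straight up.

**Last checks:**
- **Seating height:** the panel first touched at a tool height of 69.4 to 69.6 mm and then at 61.6 mm, which matches the 8 mm pins. In the picture its width reads 159.4 to 160.8 mm on the flush plane, but about 156 mm on the plane of a panel still on the tips.
- **Pins:** a pin is visible in each hole.
- **Bystanders:** the jar, bangle and ring box are within 0.3 px of where they started in the top view. My first jar and bystander comparisons disagreed, but only because the image had brightened. After correcting for that, the jar matched.
- **Robot:** the wrist force is back to its noise level and the gripper is about 90 mm above the panel.

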